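Scrap heel off the board into the chute

ROBOT

A 6-joint arm with a two-finger parallel gripper is mounted at the origin on a cart in front of the work surface, level with it; the furniture and walls round the work are solid. World frame = base frame: x ahead of the robot, y to its left, z up, the work surface at z = 0. Lengths are in m, angles in degrees, forces in N, time in s.
With the tool pointing down it reaches from about 0.3 to 0.75 m from the base axis. Payload 8.5 kg.
Tool frame: the origin (TCP) lies on the centre line of the jaws, within the pads' length; the fingertips stand 19 mm ahead of it and the grasp point (between the pads) is the TCP; z points along the fingers, x is the direction in which the jaws open and shut, and the axes are right-handed (so a half turn about z gives the same grasp; the last joint's range is limited). The gripper opens to 85 mm and grips with 20 to 120 N. Pads are 22 mm wide; open, the fingers measure 114 mm over their backs; the gripper's body (76 mm by 85 mm) begins 54 mm behind the grasp point. The pads swing forward as they close: fully open they stand 13 mm farther back than shut.
Start: joints at [-76.622, 21.807, 74.336, -0, 83.858, -12.336], TCP at [0.239, -0.496, 0.25] pointing down, gripper open.
Joint ranges: [-178.18, 178.18], [-50.72, 133.34], [12.68, 142.11], [-81.47, 261.47], [9.98, 163.14], [-165.26, 165.26]. Speed limits (degrees/s): [136.94, 136.94, 180, 180, 180, 180].

INTERFACE

Orientations are given as a 3x3 rotation matrix whose columns are the frame's x, y, z axes.
In Python, from rig import env, cams, order gives the robot as it stands.
- The arm moves only by the tool step_arm, never from a script. Its argument "steps" is a list of rows, each an object with "xyz": the shift along the tool's x, y, z normalised to -1 to 1, where 1 is 0.04 m, a list of three; "turn": the turn, a rotation vector about the tool's x, y, z normalised to -1 to 1, where 1 is 0.08 rad, a list of three; "gripper": the gripper command: -1 is shut, 1 is fully open, values between are in proportion. A call has 1 to 20 rows; each row shifts and turns the commanded pose from where the row before left it, along the tool's axes as they then stand; what a row does not reach is not made up. A row lasts 1/12 s, in which the tool goes at most 41.7 mm and 7.16 degrees, less where a joint would pass 70% of its speed; a pose out of reach is approached as far as the arm can. A call with a number of a shift or a turn outside -1 to 1 is refused whole. A call with a gripper value outside its range is refused whole. The fingers move at their own pace and stop on an object; "squeeze" is the grip in N (left out, the last holds). Time passes only in rows, so rows that do not move let the fingers close. It gives the time, the measured TCP pose, the force and the opening at its end, in the units of the state.
- env.observe(): the state, without advancing time (a new reading comes with each control period).
- cams.get_image(name): name is "side" or "top" or "wrist"; returns (picture, depth): 384x512x3 uint8, red, green, blue; 384x512 float32, m along the optical axis (not along the pixel's ray), 0 where there is no reading.
- cams.camera_info(name): a dict with "fx", "fy", "cx", "cy" (pixels), "extrinsics" (4x4, takes a point from camera to world coordinates). Camera axes: x right, y down, z forward; pixel columns grow to the right and rows downward; lengths in m; the calibration is good to about 2 mm. A picture is of the moment at which its call begins: read the wrist's pose just before it. camera_info takes no time and is no camera call; for the wrist camera it gives the pose at the moment of the call.
- order.close_job(): hands the job in, once; it reports no verdict.
The state is a dict: "time_s": time; "q": joint angles; "qvel": joint speeds; "joint_efforts": joint torques, N m; "position": TCP position; "tool_rot": TCP orientation; "ft_force": force on the tool from outside, world axes, zero at the start; "wrist_torque": the same for the moment, N m; "grip_width": finger opening in m.
Only numpy, scipy, OpenCV 4.12 (cv2) and the standard library are available. Lean on these libraries where they do the work, as an engineer would, in place of code of your own. Each camera call takes 0.05 s, during which the arm holds its last target. There are 200 camera calls.

TASK

Clear the heel of cheese off the raised prep board into the scrap bowl: push it to the back until it presses in the orange sprung bar, keep it pressed gently against the bar while you slide it along to the right into the narrow mouth of the scrap chute, then push it off the edge so that it drops down the chute into the bowl. Push it along the board with the fingertips; do not grip it, lift it or press it hard, and leave the bowl, the garlic and the lemon where they are.

Things in the scene. Friction and masses are not known exactly. Their poses are not given: they have to be found in the camera images.
- deck (a point): Centre of the top of the raised, fixed wooden prep board: deck 220 mm (x) by 320 mm (y), slick, top 120 mm over the worktop. Axes: x to the back, y to the left, z up. A steel scrap chute is clipped to its right end, anywhere within +-22 mm along the board's x: this offset is NOT measured, see or feel it. It shifts bar, kerb and hopper together.
- bar_line (a point): Middle place (board x = +45 mm) of the free front face of the orange sprung bar; the true face is up to 22 mm nearer or farther. The bar runs along the board's y from the chute edge to 240 mm left of it, 4 to 28 mm above the deck. It yields straight back by 8 mm against a spring of 2.2 N per mm (hard stop at 17 N): press it with 8 to 13 N, as felt. A fixed rail, 24 mm high, stands behind it.
- edge (a point): Middle of the deck's right-hand end, the chute edge (board y = -160 mm). In front of the bar a steel kerb, 9 mm high, closes the last 8 mm of the deck for 95 mm. The mouth between kerb end and the bar's free face is 33.5 mm, 2.5 mm too narrow for the cheese: the bar must stay pressed in over 2.5 mm while the cheese enters.
- hopper (a point): Middle place of the hopper's mouth beyond the edge, at deck height. The hopper is 68 mm along x (from 46 mm in front of the bar's free face to 22 mm behind it) and 72 mm along y; side walls end 2 mm below the deck, the outer wall rises 28 mm above it. Open below, over the bowl.
- cheese_center (a point): Centre of the heel of hard cheese, a rigid yellow block, brown rind on top and left end: 36 (x) by 56 (y) by 30 mm high, about 70 g, slick (friction about 0.3 on board, bar and kerb; fingers hold it better). Its y lies roughly along the board's y. Once between bar and kerb it is pinched by the spring, stays when let go, and takes a few newtons at its left end to push on.
- bowl: White scrap bowl, loose on the worktop under the hopper, 150 mm across, 67 mm high. Origin at the centre of its underside, z up. The deck overhangs part of it.
- garlic: Garlic bulb, 56 mm across and 56 mm high, standing loose on the left end of the deck. Origin at the centre of its underside.
- lemon: Lemon, 71x53x51 mm, lying loose on the worktop to the left of the board. Origin at its underside.

How it is judged (in metres and radians):
On the way, in this order (a step that is already met when the one before it is completed fails the run):
1. the fingers press the cheese, on the deck, back against the sprung bar with more than 3 N, before it reaches the mouth (contact force between the fingers and cheese above 3 N and x of cheese_center in the frame of deck above 0.004 m and y of cheese_center in the frame of deck above -0.125 m and z of cheese_center in the frame of deck above 0.005 m), for 0.2 s.
2. the leading end of the cheese is in the mouth between kerb and bar, over the chute edge, the cheese still flat on the deck (y of cheese_center in the frame of deck between -0.185 and -0.136 m and x of cheese_center in the frame of deck above 0.004 m and z of cheese_center in the frame of deck between 0.008 and 0.022 m and angle between cheese_center's own z axis and vertical below 0.15 rad), for 0.1 s.
At the end, for the whole second after the job is handed in: The cheese lies at rest in the bowl (its centre within 65 mm of the bowl's axis and less than 65 mm above the bowl's underside), and the bowl stands upright (within 0.15 rad) (z of cheese_center in the frame of bowl between 0.005 and 0.065 m and horizontal distance between cheese_center and bowl below 0.065 m and linear speed of cheese below 0.03 m/s and angle between bowl's own z axis and vertical below 0.15 rad); the robot touches nothing.
It fails at once if the cheese is gripped or pressed with more than 18 N by the fingers or any part of the arm (contact force between any of the fingers, the arm and cheese above 18 N).
It fails at once if the cheese is lifted more than 20 mm off the deck (z of cheese_center in the frame of deck above 0.035 m).
It fails at once if the bowl, the garlic or the lemon is shifted by more than 25 mm (distance of any of bowl, garlic, lemon from where it was at the start of the episode above 0.025 m).
It also fails if it takes over 62 s, if anything falls off the work surface, if the arm or the gripper's body presses on something with over 40 N, if the wrist force passes 120 N, or if a joint passes its speed limit or range.

## Working session

There is one attempt and no reset: what is moved stays moved. The work goes in short steps, Python scripts to look and compute and a tool call to move; the robot and the scene stay as the last step left them, time stands still between calls to the robot, and variables do not carry over. Pictures are saved under pics/ and viewed, about 8 in all and at most 12, crops included, and the job is handed in when it is done.

Besides the shell and the picture viewer there is one more tool, called after "Request:" by a JSON object that holds its "api" and its "payload". step_arm: Moves the arm, as the interface text tells. Scaled input: -1 to 1 covers 0.04 m each way for a shift and 0.08 rad each way for a turn. Its arguments: {"type":"object","properties":{"steps":{"type":"array"},"squeeze":{"type":"number"}},"required":["steps"]}

```bash
ls; mkdir -p pics; python3 - <<'E'
from rig import env,cams
import cv2,numpy as np
s=env.observe();print(s)
for n in("top","side"):
    im,d=cams.get_image(n);cv2.imwrite(f"pics/{n}0.png",im[:,:,::-1]);np.savez(f"{n}0.npz",im=im,d=d)
    print(n,cams.camera_info(n))
print(env.observe()["time_s"])
E
```

```text
pics
{'time_s': 0.0, 'q': array([-7.66218298e+01,  2.18422876e+01,  7.43844703e+01,  2.34377421e-03,
        8.38591250e+01, -1.23350983e+01]), 'qvel': array([-0.0611314 ,  0.06186733, -0.16624738, -0.0326216 ,  0.02248549,
        0.001959  ]), 'joint_efforts': array([-2.10440994e-03, -4.48468709e+01, -2.31274331e+01, -3.03667184e-04,
        4.84755932e-03, -9.10852748e-06]), 'position': array([ 0.23857769, -0.49526896,  0.24970127]), 'tool_rot': array([[ 4.33863550e-01, -9.00978538e-01, -3.07252282e-04],
       [-9.00977414e-01, -4.33863510e-01,  1.46767479e-03],
       [-1.45564904e-03, -3.59943227e-04, -9.99998876e-01]]), 'ft_force': array([ 0.68997349,  0.84077058, -1.16943229]), 'wrist_torque': array([-0.01039296,  0.02799488,  0.02720409]), 'grip_width': 0.08573838333221867}
top {'fx': 392.8274165551387, 'fy': 392.8274165551387, 'cx': 254.21507179913397, 'cy': 182.41398130011422, 'extrinsics': array([[ 0.11963449, -0.96237099,  0.24398703,  0.31680148],
       [-0.99281576, -0.11544306,  0.03146049,  0.22065167],
       [-0.00211005, -0.24599793, -0.96926806,  0.94595114],
       [ 0.        ,  0.        ,  0.        ,  1.        ]])}
side {'fx': 374.94949238942183, 'fy': 374.94949238942183, 'cx': 255.2986365499214, 'cy': 191.82303026030894, 'extrinsics': array([[-0.92208041, -0.21567469,  0.32132873,  0.22262375],
       [-0.38693912,  0.52832384, -0.75574601,  0.89615812],
       [-0.00677035, -0.82119325, -0.57061004,  0.60876325],
       [ 0.        ,  0.        ,  0.        ,  1.        ]])}
0.1
```

View pics/top0.png

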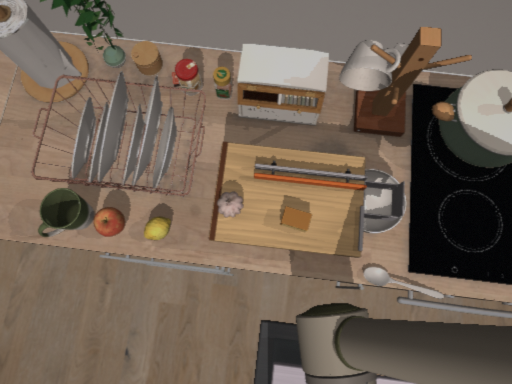

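View pics/side0.png

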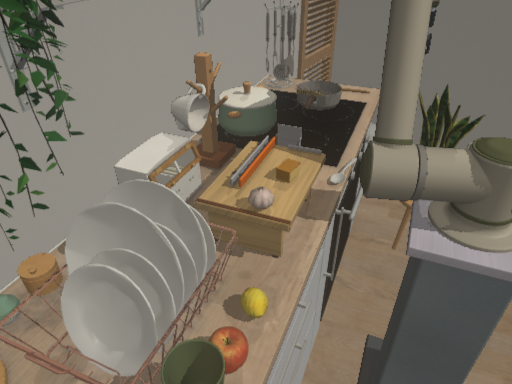

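The top view shows the board with corners near (222,143), (366,157), (362,255) and (212,240). The cheese is at (297,218), the orange bar runs (255,176)-(364,186), the garlic is at (230,204), and the hopper and bowl are at (383,200). The side view shows the same layout.

```bash
cat > h.py <<'E'
import numpy as np,cv2
from rig import env,cams
def ray(n,uv,z,info=None):
    c=info or cams.camera_info(n);E=c["extrinsics"];uv=np.atleast_2d(uv).astype(float)
    d=np.c_[(uv[:,0]-c["cx"])/c["fx"],(uv[:,1]-c["cy"])/c["fy"],np.ones(len(uv))]@E[:3,:3].T
    o=E[:3,3];return o+d*((z-o[2])/d[:,2])[:,None]
def mask(im,lo,hi):
    return cv2.inRange(cv2.cvtColor(im,cv2.COLOR_RGB2HSV),lo,hi)
E
python3 - <<'E'
from h import *
f=np.load("top0.npz");im,d=f["im"],f["d"]
c=cv2.resize(im[130:270,200:420],None,fx=3.6,fy=3.6,interpolation=cv2.INTER_CUBIC)
cv2.imwrite("pics/c1.png",c[:,:,::-1])
hsv=cv2.cvtColor(im,cv2.COLOR_RGB2HSV)
for p in[(297,218),(300,185),(280,179),(260,200),(330,220)]:print(p,hsv[p[1],p[0]],d[p[1],p[0]])
roi=np.zeros(im.shape[:2],np.uint8);roi[130:265,205:420]=255
# depth -> world height
info=cams.camera_info("top");E=info["extrinsics"]
v,u=np.mgrid[:384,:512];P=np.stack([(u-info["cx"])/info["fx"]*d,(v-info["cy"])/info["fy"]*d,d],-1)@E[:3,:3].T+E[:3,3]
z=P[...,2]
print("deck z",np.median(z[195:210,250:280]))
dk=((np.abs(z-0.12)<.006)*255).astype(np.uint8)&roi
cs=max(cv2.findContours(dk,0,2)[0],key=cv2.contourArea)
r=cv2.minAreaRect(cs);print("deckrect",r,ray("top",cv2.boxPoints(r),.12).round(4).tolist())
ch=((np.abs(z-0.15)<.008)*255).astype(np.uint8)&roi;ch[:195]=0;ch[:,:265]=0;ch[:,345:]=0
cs=max(cv2.findContours(ch,0,2)[0],key=cv2.contourArea);r=cv2.minAreaRect(cs)
print("cheese",r,ray("top",cv2.boxPoints(r),.15).round(4).tolist(),ray("top",[r[0]],.15))
o=mask(im,(5,170,120),(14,255,255))&roi;o[195:]=0
cs=max(cv2.findContours(o,0,2)[0],key=cv2.contourArea);r=cv2.minAreaRect(cs)
print("bar",r,ray("top",cv2.boxPoints(r),.148).round(4).tolist())
E
```

```text
(297, 218) [ 15 165 147] 0.8031144
(300, 185) [ 17 109 148] 0.8515537
(280, 179) [ 10 194 137] 0.8302377
(260, 200) [ 16 110 170] 0.8427797
(330, 220) [ 16 111 177] 0.8296519
deck z 0.12077263362041507
deckrect ((289.6780700683594, 198.6917724609375), (152.74853515625, 100.34679412841797), 6.519801616668701) [[0.3901, 0.3284, 0.12], [0.612, 0.336, 0.12], [0.6116, -0.0018, 0.12], [0.3923, 0.0114, 0.12]]
cheese ((296.23583984375, 218.42453002929688), (27.884191513061523, 18.268951416015625), 15.945395469665527) [[0.4381, 0.1834, 0.15], [0.4754, 0.1769, 0.15], [0.4661, 0.1208, 0.15], [0.429, 0.1279, 0.15]] [[0.45204584 0.15219351 0.15      ]]
bar ((309.3863220214844, 181.04212951660156), (111.64671325683594, 5.241629600524902), 6.225829124450684) [[0.5279, 0.2491, 0.148], [0.5393, 0.2492, 0.148], [0.5409, 0.0156, 0.148], [0.5295, 0.0162, 0.148]]
```

View pics/c1.png

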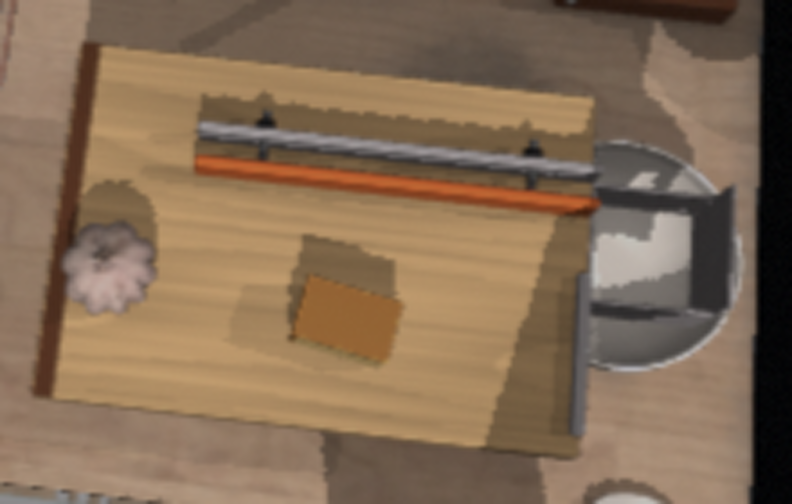

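The board is nearly square to the world, about 0.4° off. The bar's free face is at world x≈0.529 and the edge at y≈0.012. The cheese is at (0.452, 0.152), yawed −9°. I'll turn the tool so the jaws lie along y, shut the fingers, and go in front of the cheese.

Request:
{"api": "step_arm", "payload": {"steps": [{"xyz": [0, 0, 0], "turn": [0, 0, 1], "gripper": -1}, {"xyz": [0, 0, 0], "turn": [0, 0, 1], "gripper": -1}, {"xyz": [0, 0, 0], "turn": [0, 0, 1], "gripper": -1}, {"xyz": [0, 0, 0], "turn": [0, 0, 1], "gripper": -1}, {"xyz": [0, 0, 0], "turn": [0, 0, 1], "gripper": -1}, {"xyz": [0, 0, 0], "turn": [0, 0, 0.52], "gripper": -1}, {"xyz": [0, 0, 0], "turn": [0, 0, 0], "gripper": -1}], "squeeze": 20}}

```text
time_s: 0.68
position: [0.2386, -0.4954, 0.25]
tool_rot: [[0.006, -1.0, -0.0], [-1.0, -0.006, 0.001], [-0.001, 0.0, -1.0]]
ft_force: [0.7, -0.4, -0.4]
grip_width: 0.0006
```

Request:
{"api": "step_arm", "payload": {"steps": [{"xyz": [-0.9, -0.22, 0], "turn": [0, 0, 0], "gripper": -1}, {"xyz": [-0.9, -0.22, 0], "turn": [0, 0, 0], "gripper": -1}, {"xyz": [-0.9, -0.22, 0], "turn": [0, 0, 0], "gripper": -1}, {"xyz": [-0.9, -0.22, 0], "turn": [0, 0, 0], "gripper": -1}, {"xyz": [-0.9, -0.22, 0], "turn": [0, 0, 0], "gripper": -1}, {"xyz": [-0.9, -0.22, 0], "turn": [0, 0, 0], "gripper": -1}, {"xyz": [-0.9, -0.22, 0], "turn": [0, 0, 0], "gripper": -1}, {"xyz": [-0.9, -0.22, 0], "turn": [0, 0, 0], "gripper": -1}, {"xyz": [-0.9, -0.22, 0], "turn": [0, 0, 0], "gripper": -1}, {"xyz": [-0.9, -0.22, 0], "turn": [0, 0, 0], "gripper": -1}, {"xyz": [-0.9, -0.22, 0], "turn": [0, 0, 0], "gripper": -1}, {"xyz": [-0.9, -0.22, 0], "turn": [0, 0, 0], "gripper": -1}, {"xyz": [-0.9, -0.22, 0], "turn": [0, 0, 0], "gripper": -1}, {"xyz": [-0.9, -0.22, 0], "turn": [0, 0, 0], "gripper": -1}, {"xyz": [-0.9, -0.22, 0], "turn": [0, 0, 0], "gripper": -1}, {"xyz": [-0.9, -0.22, 0], "turn": [0, 0, 0], "gripper": -1}, {"xyz": [-0.9, -0.22, 0], "turn": [0, 0, 0], "gripper": -1}, {"xyz": [-0.9, -0.22, 0], "turn": [0, 0, 0], "gripper": -1}, {"xyz": [0, 0, 0], "turn": [0, 0, 0], "gripper": -1}, {"xyz": [0, 0, 0], "turn": [0, 0, 0], "gripper": -1}]}}

```text
time_s: 2.35
position: [0.3921, 0.155, 0.25]
tool_rot: [[0.012, -1.0, -0.001], [-1.0, -0.012, -0.0], [0.0, 0.001, -1.0]]
ft_force: [-0.0, -0.6, -0.3]
grip_width: -0.0001
```

Request:
{"api": "step_arm", "payload": {"steps": [{"xyz": [0, 0, 0.8], "turn": [0, 0, 0], "gripper": -1}, {"xyz": [0, 0, 0.7], "turn": [0, 0, 0], "gripper": -1}, {"xyz": [0, 0, 0.5], "turn": [0, 0, 0], "gripper": -1}, {"xyz": [0, 0, 0], "turn": [0, 0, 0], "gripper": -1}, {"xyz": [0, 0, 0], "turn": [0, 0, 0], "gripper": -1}]}}

```text
time_s: 2.77
position: [0.3923, 0.1527, 0.1704]
tool_rot: [[0.006, -1.0, -0.002], [-1.0, -0.006, -0.0], [0.0, 0.002, -1.0]]
ft_force: [0.1, 0.5, 0.5]
grip_width: -0.0001
```

```bash
python3 - <<'E'
from h import *
s=env.observe();print(s["position"])
info=cams.camera_info("wrist");print(info)
im,d=cams.get_image("wrist");cs,ds=cams.get_image("side")
a=cv2.resize(im,(400,300));b=cv2.resize(cs[130:230,220:353],(400,300),interpolation=cv2.INTER_CUBIC)
cv2.imwrite("pics/w1.png",np.vstack([a,b])[:,:,::-1]);np.savez("w1.npz",im=im,d=d,s=cs,ds=ds)
# lowest world z of finger points in the side view near the TCP
i=cams.camera_info("side");E=i["extrinsics"];v,u=np.mgrid[:384,:512]
P=np.stack([(u-i["cx"])/i["fx"]*ds,(v-i["cy"])/i["fy"]*ds,ds],-1)@E[:3,:3].T+E[:3,3]
x,y=s["position"][:2];m=(abs(P[...,0]-x)<.03)&(abs(P[...,1]-y)<.03)&(P[...,2]>.128)&(ds>0)
q=P[m];print(len(q),q.min(0),q.max(0),np.sort(q[:,2])[:20].round(4));q=q[q[:,2]<.19];print(q.min(0),q.max(0))
E
```

```text
[0.39225078 0.15270382 0.17041632]
{'fx': 278.26533209925407, 'fy': 278.26533209925407, 'cx': 254.24005721863284, 'cy': 191.32879271410633, 'extrinsics': array([[ 6.72641336e-03, -9.46655541e-01, -3.22177036e-01,
         4.75547047e-01],
       [-9.99977144e-01, -6.14745838e-03, -2.81439701e-03,
         1.53784376e-01],
       [ 6.83694601e-04,  3.22188603e-01, -9.46675254e-01,
         2.94330295e-01],
       [ 0.00000000e+00,  0.00000000e+00,  0.00000000e+00,
         1.00000000e+00]])}
746 [0.36227055 0.12286103 0.15271084] [0.42215071 0.18270368 0.45262547] [0.1527 0.1533 0.1533 0.1535 0.1541 0.1544 0.1544 0.1549 0.1565 0.1565
 0.1566 0.1579 0.1581 0.1587 0.1592 0.1593 0.1597 0.1599 0.1599 0.1607]
[0.37967799 0.14651894 0.15271084] [0.40199303 0.16790424 0.18977174]
```

View pics/w1.png

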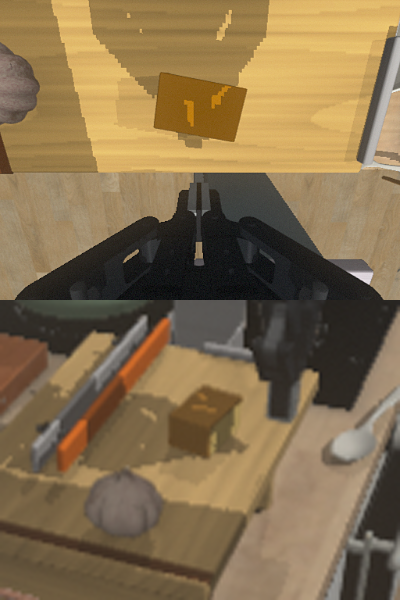

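The wrist view (upper) shows the cheese with corners (162,72), (247,90), (235,142) and (154,130), and the kerb at the right, (388,40)-(360,160). The fingertips sit 18 mm below the TCP and ±11 mm in x. I'll lower them to 15 mm over the deck, which clears the kerb, and push back.

Request:
{"api": "step_arm", "payload": {"steps": [{"xyz": [0, -0.2, 0.2], "turn": [0, 0, 0], "gripper": -1}, {"xyz": [0, -0.3, 0.2], "turn": [0, 0, 0], "gripper": -1}, {"xyz": [0, -0.15, 0], "turn": [0, 0, 0], "gripper": -1}, {"xyz": [0, -0.12, 0], "turn": [0, 0, 0], "gripper": -1}, {"xyz": [0, -0.12, 0], "turn": [0, 0, 0], "gripper": -1}, {"xyz": [0, -0.12, 0], "turn": [0, 0, 0], "gripper": -1}, {"xyz": [0, -0.12, 0], "turn": [0, 0, 0], "gripper": -1}, {"xyz": [0, -0.12, 0], "turn": [0, 0, 0], "gripper": -1}, {"xyz": [0, -0.12, 0], "turn": [0, 0, 0], "gripper": -1}, {"xyz": [0, -0.12, 0], "turn": [0, 0, 0], "gripper": -1}, {"xyz": [0, -0.12, 0], "turn": [0, 0, 0], "gripper": -1}, {"xyz": [0, -0.12, 0], "turn": [0, 0, 0], "gripper": -1}, {"xyz": [0, -0.12, 0], "turn": [0, 0, 0], "gripper": -1}, {"xyz": [0, 0, 0], "turn": [0, 0, 0], "gripper": -1}]}}

```text
time_s: 4.03
position: [0.4673, 0.1541, 0.1543]
tool_rot: [[0.007, -1.0, 0.001], [-1.0, -0.007, 0.0], [-0.0, -0.001, -1.0]]
ft_force: [0.7, 0.1, -0.1]
grip_width: 0.0001
```

```bash
python3 - <<'E'
from h import *
s=env.observe();print(s["position"],s["ft_force"])
im,d=cams.get_image("wrist");t,_=cams.get_image("top")
b=cv2.resize(t[150:250,245:395],(510,340),interpolation=cv2.INTER_CUBIC);a=cv2.resize(im[:240],(510,239))
cv2.imwrite("pics/w2.png",np.vstack([a,b])[:,:,::-1]);np.savez("w2.npz",im=im,d=d)
E
```

```text
[0.4673148  0.15408493 0.15428952] [ 0.65038096  0.12750546 -0.06326332]
```

View pics/w2.png

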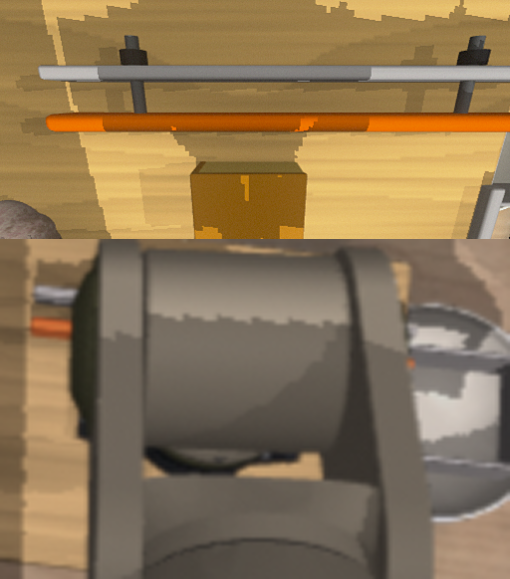

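The cheese is now square, with its top back edge on row ~174 over columns 191–306. The bar's front is at row ~131, and the kerb's back end is near (495,187). I'll ray these.

```bash
python3 - <<'E'
from h import *
s=512/510
for n,p,z in[("cheese BL",(191,175),.15),("cheese BR",(306,174),.15),("bar top front L",(80,131),.148),("bar bot front",(250,132),.124),("bar R",(480,131),.148),("kerb end in",(484,190),.129),("kerb end out",(502,186),.129),("bar L end",(48,122),.148)]:
    print(n,ray("wrist",[np.array(p)*s],z)[0].round(4))
E
```

```text
cheese BL [0.5137 0.1848 0.15  ]
cheese BR [0.5146 0.1297 0.15  ]
bar top front L [0.5339 0.2352 0.148 ]
bar bot front [0.5312 0.1568 0.124 ]
bar R [0.5353 0.0502 0.148 ]
kerb end in [0.5003 0.0237 0.129 ]
kerb end out [0.5027 0.0141 0.129 ]
bar L end [0.5378 0.249  0.148 ]
```

Request:
{"api": "step_arm", "payload": {"steps": [{"xyz": [0, -0.12, 0], "turn": [0, 0, 0], "gripper": -1}, {"xyz": [0, -0.12, 0], "turn": [0, 0, 0], "gripper": -1}, {"xyz": [0, -0.1, 0], "turn": [0, 0, 0], "gripper": -1}, {"xyz": [0, -0.05, 0], "turn": [0, 0, 0], "gripper": -1}, {"xyz": [0, -0.03, 0], "turn": [0, 0, 0], "gripper": -1}, {"xyz": [0, 0, 0], "turn": [0, 0, 0], "gripper": -1}]}}

```text
time_s: 4.63
position: [0.4834, 0.1542, 0.1543]
tool_rot: [[0.007, -1.0, 0.0], [-1.0, -0.007, 0.0], [-0.0, -0.0, -1.0]]
ft_force: [-0.3, 0.4, 0.4]
grip_width: -0.0003
```

Request:
{"api": "step_arm", "payload": {"steps": [{"xyz": [0, -0.04, 0], "turn": [0, 0, 0], "gripper": -1}, {"xyz": [0, -0.04, 0], "turn": [0, 0, 0], "gripper": -1}, {"xyz": [0, 0, 0], "turn": [0, 0, 0], "gripper": -1}]}}

```text
time_s: 4.88
position: [0.4866, 0.1543, 0.1543]
tool_rot: [[0.007, -1.0, 0.0], [-1.0, -0.007, 0.0], [-0.0, -0.0, -1.0]]
ft_force: [0.1, 0.6, -0.4]
grip_width: -0.0002
```

Request:
{"api": "step_arm", "payload": {"steps": [{"xyz": [0, -0.04, 0], "turn": [0, 0, 0], "gripper": -1}, {"xyz": [0, -0.025, 0], "turn": [0, 0, 0], "gripper": -1}, {"xyz": [0, 0, 0], "turn": [0, 0, 0], "gripper": -1}]}}

```text
time_s: 5.13
position: [0.4886, 0.1543, 0.1543]
tool_rot: [[0.007, -1.0, -0.001], [-1.0, -0.007, 0.0], [-0.0, 0.001, -1.0]]
ft_force: [-3.9, -1.1, 2.3]
grip_width: 0.0001
```

Request:
{"api": "step_arm", "payload": {"steps": [{"xyz": [0, -0.03, 0], "turn": [0, 0, 0], "gripper": -1}, {"xyz": [0, -0.03, 0], "turn": [0, 0, 0], "gripper": -1}, {"xyz": [0, 0, 0], "turn": [0, 0, 0], "gripper": -1}, {"xyz": [0, 0, 0], "turn": [0, 0, 0], "gripper": -1}]}}

```text
time_s: 5.47
position: [0.4904, 0.1543, 0.1542]
tool_rot: [[0.007, -1.0, -0.002], [-1.0, -0.007, -0.0], [0.0, 0.002, -1.0]]
ft_force: [-5.8, -0.1, 3.4]
grip_width: -0.0001
```

Request:
{"api": "step_arm", "payload": {"steps": [{"xyz": [0, -0.04, 0], "turn": [0, 0, 0], "gripper": -1}, {"xyz": [0, -0.03, 0], "turn": [0, 0, 0], "gripper": -1}, {"xyz": [0, 0, 0], "turn": [0, 0, 0], "gripper": -1}, {"xyz": [0, 0, 0], "turn": [0, 0, 0], "gripper": -1}]}}

```text
time_s: 5.8
position: [0.4922, 0.1544, 0.1541]
tool_rot: [[0.008, -1.0, -0.005], [-1.0, -0.008, -0.0], [0.0, 0.005, -1.0]]
ft_force: [-10.8, 0.1, 5.9]
grip_width: -0.0001
```

```bash
python3 - <<'E'
from h import *
s=env.observe();print(s["position"],s["ft_force"])
im,d=cams.get_image("wrist");t,_=cams.get_image("side")
b=cv2.resize(t[140:215,220:345],(510,306),interpolation=cv2.INTER_CUBIC);a=cv2.resize(im[:260],(510,260))
cv2.imwrite("pics/w3.png",np.vstack([a,b])[:,:,::-1])
E
```

```text
[0.49221902 0.15438203 0.15412071] [-10.84328884   0.05177419   5.85840628]
```

View pics/w3.png

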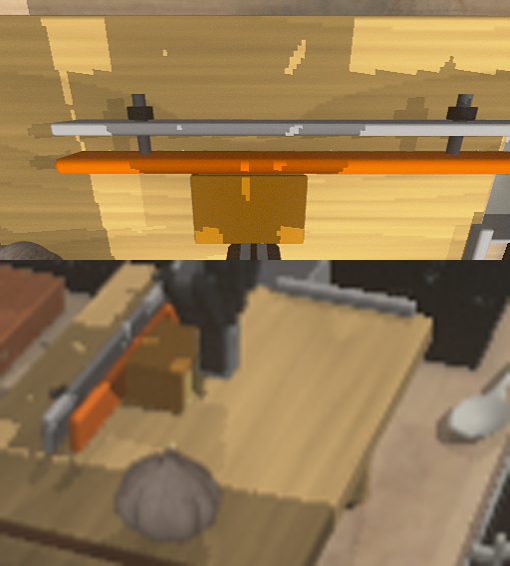

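The cheese is flat against the bar (columns 191–307, bar row ~172), pressed at about 11 N. I'll slide right and relieve a little of the vertical load.

Request:
{"api": "step_arm", "payload": {"steps": [{"xyz": [0.05, 0, -0.01], "turn": [0, 0, 0], "gripper": -1}, {"xyz": [0.1, 0, -0.01], "turn": [0, 0, 0], "gripper": -1}, {"xyz": [0.1, 0, 0], "turn": [0, 0, 0], "gripper": -1}, {"xyz": [0.1, 0, 0], "turn": [0, 0, 0], "gripper": -1}, {"xyz": [0.1, 0, 0], "turn": [0, 0, 0], "gripper": -1}]}}

```text
time_s: 6.32
position: [0.492, 0.1369, 0.1542]
tool_rot: [[0.008, -1.0, -0.006], [-1.0, -0.008, 0.001], [-0.001, 0.006, -1.0]]
ft_force: [-9.5, 3.6, 0.9]
grip_width: 0.0
```

```bash
cat > look.py <<'E'
from h import *
s=env.observe();p=s["position"];print(s["time_s"],p.round(4),s["ft_force"].round(1))
im,d=cams.get_image("wrist");c=cams.camera_info("wrist");E=c["extrinsics"]
v,u=np.mgrid[:384,:512];P=np.stack([(u-c["cx"])/c["fx"]*d,(v-c["cy"])/c["fy"]*d,d],-1)@E[:3,:3].T+E[:3,3]
m=((abs(P[...,2]-.15)<.006)&(d>0)).astype(np.uint8)*255
m&=~mask(im,(0,190,200),(13,255,255))
m&=mask(im,(10,120,60),(30,255,255))
k=max(cv2.findContours(m,0,2)[0],key=cv2.contourArea);r=cv2.minAreaRect(k)
b=ray("wrist",cv2.boxPoints(r),.15,c);print("cheese centre",b.mean(0).round(4),"corners",b[:,:2].round(4).tolist(),"z",P[...,2][m>0].mean().round(4))
E
python3 look.py
```

```text
6.3167 [0.492  0.1369 0.1542] [-9.5  3.6  0.9]
cheese centre [0.5261 0.1317 0.15  ] corners [[0.5026, 0.2591], [0.5484, 0.2467], [0.5496, 0.0176], [0.5039, 0.0036]] z 0.1493
```

```bash
python3 - <<'E'
t=open("look.py").read()
t=t.replace('m&=mask(im,(10','m&=((P[...,0]<.534)&(P[...,0]>.498)&(abs(P[...,1]-p[1])<.07)).astype(np.uint8)*255\nm&=mask(im,(10')
open("look.py","w").write(t)
E
python3 look.py
```

```text
6.3667 [0.492  0.1363 0.1542] [-10.7   3.    0.7]
cheese centre [0.5163 0.1396 0.15  ] corners [[0.4991, 0.17], [0.534, 0.1672], [0.5336, 0.1115], [0.4986, 0.1096]] z 0.151
```

Request:
{"api": "step_arm", "payload": {"steps": [{"xyz": [0.1, 0, 0], "turn": [0, 0, 0], "gripper": -1}, {"xyz": [0.1, 0, 0], "turn": [0, 0, 0], "gripper": -1}, {"xyz": [0.1, 0, 0], "turn": [0, 0, 0], "gripper": -1}, {"xyz": [0.1, 0, 0], "turn": [0, 0, 0], "gripper": -1}, {"xyz": [0.1, 0, 0], "turn": [0, 0, 0], "gripper": -1}, {"xyz": [0.1, 0, 0], "turn": [0, 0, 0], "gripper": -1}]}}

```text
time_s: 6.92
position: [0.4921, 0.1129, 0.1543]
tool_rot: [[0.008, -1.0, -0.006], [-1.0, -0.008, 0.001], [-0.001, 0.006, -1.0]]
ft_force: [-8.6, 3.9, 1.2]
grip_width: 0.0003
```

```bash
python3 look.py
```

```text
6.9167 [0.4921 0.1129 0.1543] [-8.6  3.9  1.2]
cheese centre [0.5188 0.1154 0.15  ] corners [[0.5339, 0.1432], [0.5343, 0.0876], [0.5037, 0.0855], [0.5032, 0.1452]] z 0.151
```

Request:
{"api": "step_arm", "payload": {"steps": [{"xyz": [0.1, -0.01, 0], "turn": [0, 0, 0], "gripper": -1}, {"xyz": [0.1, -0.01, 0], "turn": [0, 0, 0], "gripper": -1}, {"xyz": [0.1, 0, 0], "turn": [0, 0, 0], "gripper": -1}, {"xyz": [0.1, 0, 0], "turn": [0, 0, 0], "gripper": -1}, {"xyz": [0.1, 0, 0], "turn": [0, 0, 0], "gripper": -1}, {"xyz": [0.1, 0, 0], "turn": [0, 0, 0], "gripper": -1}, {"xyz": [0.1, 0, 0], "turn": [0, 0, 0], "gripper": -1}, {"xyz": [0.1, 0, 0], "turn": [0, 0, 0], "gripper": -1}, {"xyz": [0.1, 0, 0], "turn": [0, 0, 0], "gripper": -1}, {"xyz": [0.1, 0, 0], "turn": [0, 0, 0], "gripper": -1}, {"xyz": [0.1, 0, 0], "turn": [0, 0, 0], "gripper": -1}, {"xyz": [0.1, 0, 0], "turn": [0, 0, 0], "gripper": -1}, {"xyz": [0.05, 0, 0], "turn": [0, 0, 0], "gripper": -1}]}}

```text
time_s: 8.05
position: [0.493, 0.063, 0.1542]
tool_rot: [[0.007, -1.0, -0.007], [-1.0, -0.007, 0.002], [-0.002, 0.007, -1.0]]
ft_force: [-11.9, 4.9, 2.0]
grip_width: -0.0
```

```bash
python3 look.py;python3 - <<'E'
from h import *
im,d=cams.get_image("wrist");cv2.imwrite("pics/w4.png",cv2.resize(im[100:290,180:470],None,fx=2.5,fy=2.5)[:,:,::-1])
E
```

```text
8.05 [0.493  0.063  0.1542] [-11.9   4.9   2. ]
cheese centre [0.5171 0.066  0.15  ] corners [[0.5006, 0.0966], [0.5345, 0.0936], [0.5337, 0.0378], [0.4995, 0.0362]] z 0.151
```

View pics/w4.png

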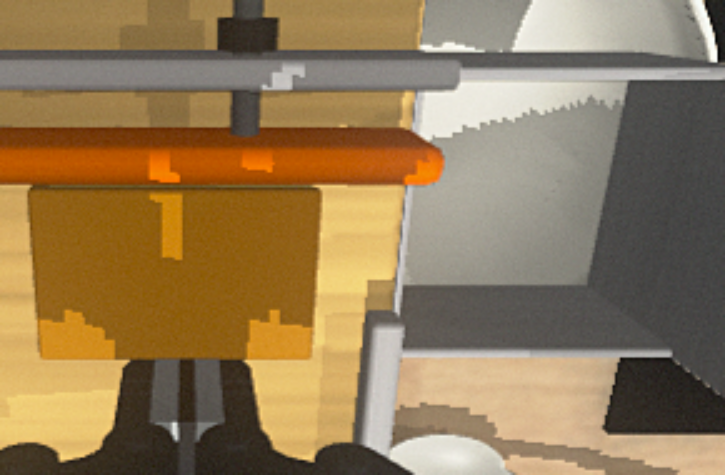

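The cheese is flush with the bar at crop columns 30–320, with its front edge on row 358. The kerb end is at (382,313) and the open chute lies beyond x≈405.

```bash
python3 - <<'E'
from h import *
for n,p,z in[("kerb end in",(366,316),.129),("kerb end out",(403,320),.129),("kerb end bottomish",(366,313),.129),("cheese front R",(313,358),.15),("front L",(42,359),.15),("back R",(320,188),.15),("back L",(30,188),.15),("edge",(404,230),.12),("edge2",(411,150),.12)]:
    print(n,ray("wrist",[(180+p[0]/2.5,100+p[1]/2.5)],z)[0].round(4))
E
```

```text
kerb end in [0.5039 0.0207 0.129 ]
kerb end out [0.5029 0.0118 0.129 ]
kerb end bottomish [0.5047 0.0207 0.129 ]
cheese front R [0.5045 0.0369 0.15  ]
front L [0.5038 0.0932 0.15  ]
back R [0.5411 0.038  0.15  ]
back L [0.5407 0.0932 0.15  ]
edge [0.5224 0.0111 0.12  ]
edge2 [0.5419 0.0116 0.12  ]
```

Request:
{"api": "step_arm", "payload": {"steps": [{"xyz": [0.1, 0, 0], "turn": [0, 0, 0], "gripper": -1}, {"xyz": [0.1, 0, 0], "turn": [0, 0, 0], "gripper": -1}, {"xyz": [0.1, 0, 0], "turn": [0, 0, 0], "gripper": -1}, {"xyz": [0.1, 0, 0], "turn": [0, 0, 0], "gripper": -1}, {"xyz": [0.08, 0, 0], "turn": [0, 0, 0], "gripper": -1}]}}

```text
time_s: 8.57
position: [0.4932, 0.0439, 0.1542]
tool_rot: [[0.008, -1.0, -0.007], [-1.0, -0.008, 0.002], [-0.002, 0.007, -1.0]]
ft_force: [-11.0, 4.7, 2.8]
grip_width: -0.0001
```

Request:
{"api": "step_arm", "payload": {"steps": [{"xyz": [0.08, 0, 0], "turn": [0, 0, 0], "gripper": -1}, {"xyz": [0.08, 0, 0], "turn": [0, 0, 0], "gripper": -1}, {"xyz": [0.08, 0, 0], "turn": [0, 0, 0], "gripper": -1}]}}

```text
time_s: 8.82
position: [0.4932, 0.0344, 0.1542]
tool_rot: [[0.008, -1.0, -0.007], [-1.0, -0.008, 0.002], [-0.002, 0.007, -1.0]]
ft_force: [-11.9, 4.0, 1.9]
grip_width: -0.0001
```

```bash
python3 look.py
```

```text
8.8167 [0.4932 0.0344 0.1542] [-11.9   4.    1.9]
cheese centre [0.5194 0.0373 0.15  ] corners [[0.5339, 0.0649], [0.5344, 0.0097], [0.5048, 0.0077], [0.5043, 0.0668]] z 0.151
```

Request:
{"api": "step_arm", "payload": {"steps": [{"xyz": [0.08, 0, 0], "turn": [0, 0, 0], "gripper": -1}, {"xyz": [0.08, 0, 0], "turn": [0, 0, 0], "gripper": -1}, {"xyz": [0.08, 0, 0], "turn": [0, 0, 0], "gripper": -1}, {"xyz": [0.08, 0, 0], "turn": [0, 0, 0], "gripper": -1}, {"xyz": [0.08, 0, 0], "turn": [0, 0, 0], "gripper": -1}, {"xyz": [0.06, 0, 0], "turn": [0, 0, 0], "gripper": -1}, {"xyz": [0, 0, 0], "turn": [0, 0, 0], "gripper": -1}]}}

```text
time_s: 9.45
position: [0.493, 0.0157, 0.1542]
tool_rot: [[0.008, -1.0, -0.008], [-1.0, -0.008, 0.002], [-0.002, 0.008, -1.0]]
ft_force: [-13.2, 3.0, 2.2]
grip_width: 0.0001
```

```bash
python3 look.py
```

```text
9.45 [0.493  0.0157 0.1542] [-13.2   3.    2.2]
cheese centre [0.5207 0.0226 0.15  ] corners [[0.5337, 0.0521], [0.542, -0.003], [0.5086, -0.0093], [0.4988, 0.0504]] z 0.151
```

```bash
python3 - <<'E'
from h import *
im,d=cams.get_image("wrist");cv2.imwrite("pics/w5.png",cv2.resize(im[100:290,130:420],None,fx=2.5,fy=2.5)[:,:,::-1])
E
```

```text
(no output)
```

View pics/w5.png

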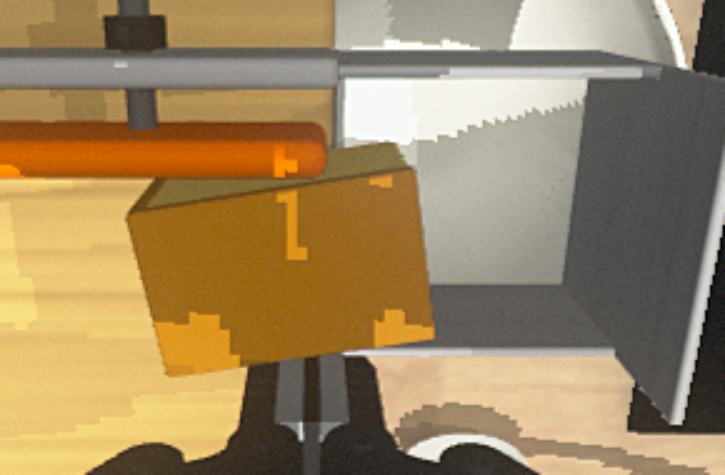

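The cheese has entered but yawed about 9°, because the fingers now press beyond the bar's end (crop (325,150)). I'll back off, move the fingers to its trailing half, and press it square again.

Request:
{"api": "step_arm", "payload": {"steps": [{"xyz": [0, 0.05, 0], "turn": [0, 0, 0], "gripper": -1}, {"xyz": [0, 0.05, 0], "turn": [0, 0, 0], "gripper": -1}, {"xyz": [0, 0.1, 0], "turn": [0, 0, 0], "gripper": -1}, {"xyz": [0, 0.2, 0], "turn": [0, 0, 0], "gripper": -1}, {"xyz": [0, 0.1, 0], "turn": [0, 0, 0], "gripper": -1}, {"xyz": [0, 0, 0], "turn": [0, 0, 0], "gripper": -1}]}}

```text
time_s: 10.05
position: [0.4753, 0.015, 0.1553]
tool_rot: [[0.007, -1.0, 0.0], [-1.0, -0.007, -0.0], [0.0, -0.0, -1.0]]
ft_force: [-0.6, 0.5, -0.0]
grip_width: -0.0001
```

```bash
python3 look.py; python3 - <<'E'
from h import *
im,d=cams.get_image("wrist");cv2.imwrite("pics/w6.png",cv2.resize(im[80:290,130:420],None,fx=2.5,fy=2.5)[:,:,::-1])
E
```

```text
10.05 [0.4753 0.015  0.1553] [-0.6  0.5 -0. ]
cheese centre [0.5192 0.0221 0.15  ] corners [[0.5335, 0.0516], [0.5401, -0.0039], [0.5055, -0.0097], [0.4978, 0.0505]] z 0.1512
```

View pics/w6.png

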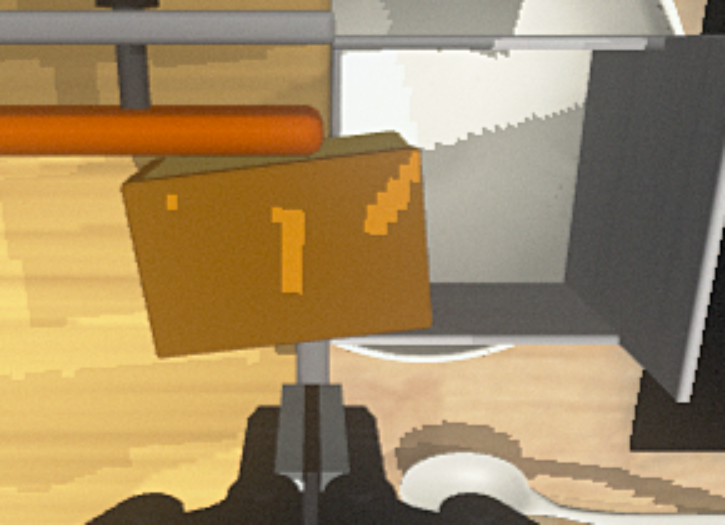

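Request:
{"api": "step_arm", "payload": {"steps": [{"xyz": [-0.27, 0, 0], "turn": [0, 0, 0], "gripper": -1}, {"xyz": [-0.27, 0, 0], "turn": [0, 0, 0], "gripper": -1}, {"xyz": [0, -0.12, 0.02], "turn": [0, 0, 0], "gripper": -1}, {"xyz": [0, -0.1, 0], "turn": [0, 0, 0], "gripper": -1}, {"xyz": [0, -0.06, 0], "turn": [0, 0, 0], "gripper": -1}, {"xyz": [0, -0.05, 0], "turn": [0, 0, 0], "gripper": -1}, {"xyz": [0, 0, 0], "turn": [0, 0, 0], "gripper": -1}]}}

```text
time_s: 10.73
position: [0.4893, 0.0366, 0.1542]
tool_rot: [[0.007, -1.0, -0.0], [-1.0, -0.007, 0.0], [-0.0, 0.0, -1.0]]
ft_force: [-0.5, 0.3, -0.3]
grip_width: 0.0001
```

Request:
{"api": "step_arm", "payload": {"steps": [{"xyz": [0, -0.05, 0], "turn": [0, 0, 0], "gripper": -1}, {"xyz": [0, -0.05, 0], "turn": [0, 0, 0], "gripper": -1}, {"xyz": [0, 0, 0], "turn": [0, 0, 0], "gripper": -1}]}}

```text
time_s: 10.98
position: [0.4919, 0.0367, 0.1541]
tool_rot: [[0.007, -1.0, -0.004], [-1.0, -0.007, 0.0], [-0.0, 0.004, -1.0]]
ft_force: [-6.8, 0.7, 3.0]
grip_width: 0.0
```

```bash
python3 look.py
```

```text
10.9833 [0.4919 0.0367 0.1541] [-6.8  0.7  3. ]
cheese centre [0.5186 0.0189 0.15  ] corners [[0.5337, 0.0477], [0.5341, -0.0083], [0.5036, -0.0119], [0.5031, 0.0483]] z 0.1509
```

The cheese is square again, with its leading end ~20 mm over the edge. Next I'll let go and move round to push on its left end.

Request:
{"api": "step_arm", "payload": {"steps": [{"xyz": [0, 0.05, 0], "turn": [0, 0, 0], "gripper": -1}, {"xyz": [0, 0.05, 0], "turn": [0, 0, 0], "gripper": -1}, {"xyz": [0, 0.3, 0], "turn": [0, 0, 0], "gripper": -1}, {"xyz": [-0.5, 0, 0], "turn": [0, 0, 0], "gripper": -1}, {"xyz": [-0.5, 0, 0], "turn": [0, 0, 0], "gripper": -1}, {"xyz": [0, -0.3, 0], "turn": [0, 0, 0], "gripper": -1}, {"xyz": [0, -0.4, 0], "turn": [0, 0, 0], "gripper": -1}, {"xyz": [0, -0.3, 0], "turn": [0, 0, 0], "gripper": -1}, {"xyz": [0, 0, 0], "turn": [0, 0, 0], "gripper": -1}, {"xyz": [0, 0, 0], "turn": [0, 0, 0], "gripper": -1}]}}

```text
time_s: 11.87
position: [0.5168, 0.0768, 0.1541]
tool_rot: [[0.007, -1.0, 0.0], [-1.0, -0.007, -0.0], [0.0, -0.0, -1.0]]
ft_force: [0.0, 0.3, -0.7]
grip_width: -0.0003
```

```bash
python3 look.py; python3 - <<'E'
from h import *
im,d=cams.get_image("wrist");cv2.imwrite("pics/w7.png",cv2.resize(im[80:320,180:480],None,fx=2.4,fy=2.4)[:,:,::-1])
E
```

```text
11.8667 [0.5168 0.0768 0.1541] [ 0.   0.3 -0.7]
cheese centre [0.518  0.0267 0.15  ] corners [[0.5025, 0.049], [0.536, 0.0497], [0.5337, 0.0061], [0.4998, 0.0021]] z 0.1509
```

View pics/w7.png

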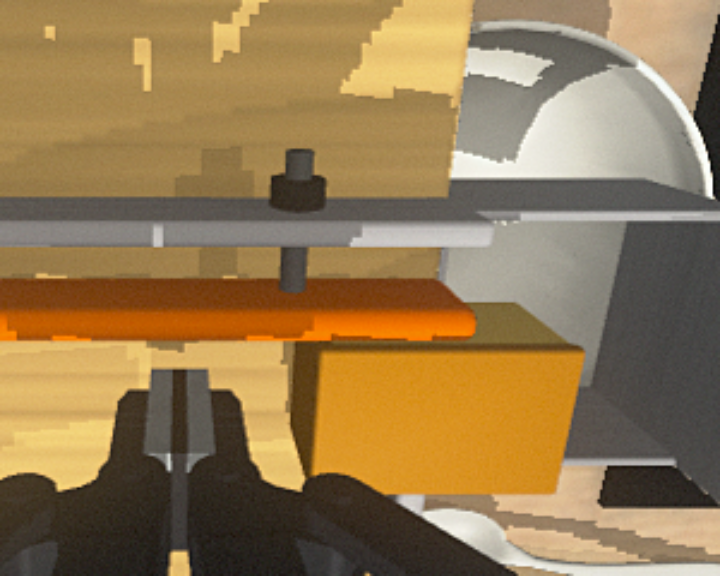

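The cheese is square and pinched at columns 295–580, with the fingers to its left. I'll push along −y.

Request:
{"api": "step_arm", "payload": {"steps": [{"xyz": [0.15, 0, 0], "turn": [0, 0, 0], "gripper": -1}, {"xyz": [0.1, 0, 0], "turn": [0, 0, 0], "gripper": -1}, {"xyz": [0.08, 0, 0], "turn": [0, 0, 0], "gripper": -1}, {"xyz": [0.08, 0, 0], "turn": [0, 0, 0], "gripper": -1}, {"xyz": [0.08, 0, 0], "turn": [0, 0, 0], "gripper": -1}, {"xyz": [0.08, 0, 0], "turn": [0, 0, 0], "gripper": -1}]}}

```text
time_s: 12.47
position: [0.5169, 0.0541, 0.1546]
tool_rot: [[0.007, -1.0, 0.0], [-1.0, -0.007, 0.001], [-0.001, -0.001, -1.0]]
ft_force: [0.5, 3.8, 3.7]
grip_width: 0.0001
```

```bash
python3 look.py
```

```text
12.4667 [0.5169 0.0541 0.1546] [0.5 3.8 3.7]
cheese centre [0.5189 0.013  0.15  ] corners [[0.5035, 0.0423], [0.5363, 0.0423], [0.5344, -0.0141], [0.5013, -0.0183]] z 0.151
```

Request:
{"api": "step_arm", "payload": {"steps": [{"xyz": [0.08, 0, 0], "turn": [0, 0, 0], "gripper": -1}, {"xyz": [0.08, 0, 0], "turn": [0, 0, 0], "gripper": -1}, {"xyz": [0.08, 0, 0], "turn": [0, 0, 0], "gripper": -1}, {"xyz": [0.08, 0, 0], "turn": [0, 0, 0], "gripper": -1}, {"xyz": [0.08, 0, 0], "turn": [0, 0, 0], "gripper": -1}, {"xyz": [0.08, 0, 0], "turn": [0, 0, 0], "gripper": -1}]}}

```text
time_s: 13.02
position: [0.5171, 0.0345, 0.1544]
tool_rot: [[0.007, -1.0, 0.0], [-1.0, -0.007, -0.0], [0.0, -0.0, -1.0]]
ft_force: [-0.6, 3.3, 3.9]
grip_width: 0.0
```

```bash
python3 look.py
```

```text
13.0167 [0.5171 0.0345 0.1544] [-0.6  3.3  3.9]
cheese centre [0.52   0.0019 0.15  ] corners [[0.5036, 0.0132], [0.5379, 0.0131], [0.5365, -0.0085], [0.502, -0.01]] z 0.1504
```

Request:
{"api": "step_arm", "payload": {"steps": [{"xyz": [0.08, 0, 0], "turn": [0, 0, 0], "gripper": -1}, {"xyz": [0.08, 0, 0], "turn": [0, 0, 0], "gripper": -1}, {"xyz": [0.08, 0, 0], "turn": [0, 0, 0], "gripper": -1}]}}

```text
time_s: 13.32
position: [0.5171, 0.0249, 0.1543]
tool_rot: [[0.007, -1.0, 0.0], [-1.0, -0.007, -0.0], [0.0, -0.0, -1.0]]
ft_force: [1.5, 1.5, 1.4]
grip_width: 0.0003
```

Request:
{"api": "step_arm", "payload": {"steps": [{"xyz": [0.08, 0, 0], "turn": [0, 0, 0], "gripper": -1}, {"xyz": [0.08, 0, 0], "turn": [0, 0, 0], "gripper": -1}, {"xyz": [0.08, 0, 0], "turn": [0, 0, 0], "gripper": -1}, {"xyz": [0.08, 0, 0], "turn": [0, 0, 0], "gripper": -1}, {"xyz": [0, 0, 0], "turn": [0, 0, 0], "gripper": -1}, {"xyz": [0, 0, 0], "turn": [0, 0, 0], "gripper": -1}]}}

```text
time_s: 13.82
position: [0.517, 0.0122, 0.1541]
tool_rot: [[0.007, -1.0, -0.001], [-1.0, -0.007, -0.0], [0.0, 0.001, -1.0]]
ft_force: [-0.0, 0.0, -0.0]
grip_width: -0.0002
```

```bash
python3 - <<'E'
from h import *
im,d=cams.get_image("wrist");t,_=cams.get_image("top")
a=cv2.resize(im,(480,360));b=cv2.resize(t[150:250,320:420],(240,240))
o=np.zeros((600,480,3),np.uint8);o[:360]=a;o[360:,:240]=b
cv2.imwrite("pics/w8.png",o[:,:,::-1])
E
```

```text
(no output)
```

View pics/w8.png

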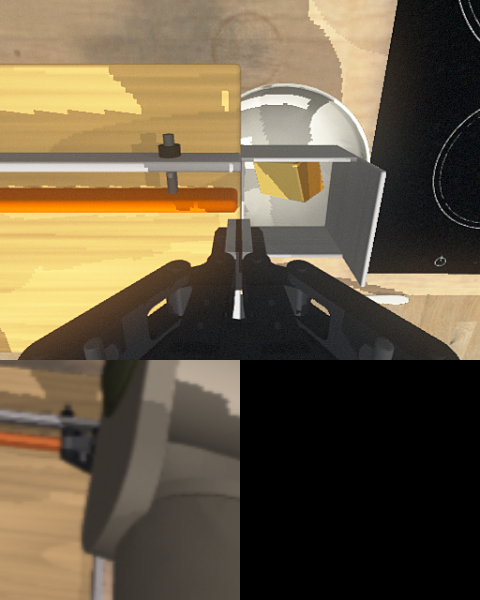

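The cheese has dropped and is seen at (290,180) inside the bowl, below the hopper. I'll rise clear and verify its height and the bowl position.

Request:
{"api": "step_arm", "payload": {"steps": [{"xyz": [0, 0, -0.5], "turn": [0, 0, 0], "gripper": -1}, {"xyz": [0, 0, -1], "turn": [0, 0, 0], "gripper": -1}, {"xyz": [0, 0, -1], "turn": [0, 0, 0], "gripper": -1}, {"xyz": [-0.5, 0.5, 0], "turn": [0, 0, 0], "gripper": -1}, {"xyz": [-1, 1, 0], "turn": [0, 0, 0], "gripper": -1}, {"xyz": [-1, 1, 0], "turn": [0, 0, 0], "gripper": -1}, {"xyz": [-1, 1, 0], "turn": [0, 0, 0], "gripper": -1}, {"xyz": [0, 0, 0], "turn": [0, 0, 0], "gripper": -1}, {"xyz": [0, 0, 0], "turn": [0, 0, 0], "gripper": -1}]}}

```text
time_s: 14.67
position: [0.4068, 0.1213, 0.2548]
tool_rot: [[0.01, -1.0, 0.001], [-1.0, -0.01, -0.0], [0.0, -0.001, -1.0]]
ft_force: [0.4, -1.2, 0.4]
grip_width: 0.0001
```

```bash
python3 - <<'E'
from h import *
f=np.load("top0.npz")
def P3(n,d,i):
    E=i["extrinsics"];v,u=np.mgrid[:384,:512]
    return np.stack([(u-i["cx"])/i["fx"]*d,(v-i["cy"])/i["fy"]*d,d],-1)@E[:3,:3].T+E[:3,3]
for n in("top","wrist"):
    i=cams.camera_info(n);im,d=cams.get_image(n);P=P3(n,d,i)
    m=(mask(im,(12,120,60),(32,255,255))>0)&(P[...,2]>.004)&(P[...,2]<.1)&(P[...,1]<.01)&(P[...,1]>-.09)&(abs(P[...,0]-.52)<.08)&(d>0)
    print(n,"cheese px",m.sum(),P[m].mean(0) if m.any() else None,P[m][:,2].max() if m.any() else None)
    if n=="top":
        P0=P3(n,f["d"],i)
        for q,dd,nm in((f["im"],P0,"before"),(im,P,"after")):
            w=(mask(q,(0,0,140),(180,60,255))>0)&(abs(dd[...,2]-.064)<.006)&(dd[...,1]<.03)&(dd[...,1]>-.12)&(abs(dd[...,0]-.52)<.12)
            g=dd[w];A=np.c_[2*g[:,:2],np.ones(len(g))];s=np.linalg.lstsq(A,(g[:,:2]**2).sum(1),rcond=None)[0];print(nm,"bowl rim centre",s[:2],np.sqrt(s[2]+s[:2]@s[:2]),len(g))
        cv2.imwrite("pics/end.png",cv2.resize(im[130:270,200:420],None,fx=3.6,fy=3.6)[:,:,::-1])
print(env.observe()["position"],env.observe()["time_s"])
E
```

```text
top cheese px 0 None None
before bowl rim centre [ 0.52942793 -0.02563498] 0.07266928389512663 86
after bowl rim centre [ 0.55158303 -0.03134668] 0.051817290500892045 9
wrist cheese px 1610 [ 0.52458682 -0.04132073  0.05530972] 0.06840042695457049
[0.40844726 0.11998052 0.25447153] 14.7667
```

View pics/end.png

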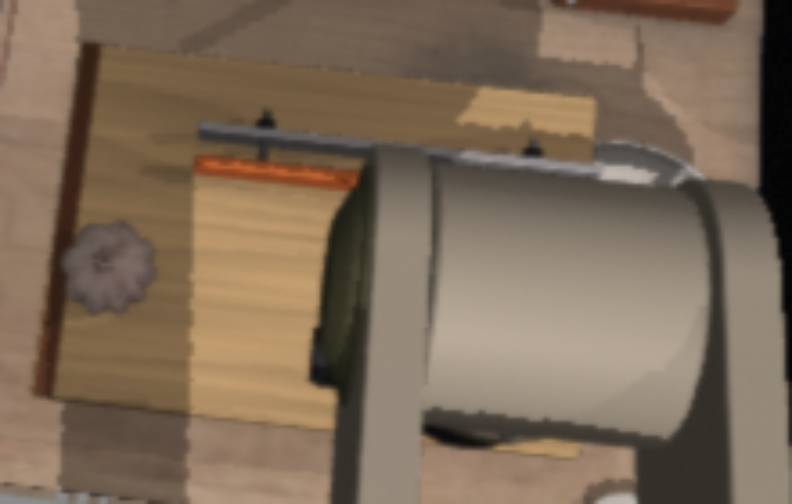

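The top view is hidden by the arm, though the garlic is unmoved. I'll move the arm aside for a clear check.

Request:
{"api": "step_arm", "payload": {"steps": [{"xyz": [-1, 0.5, -0.5], "turn": [0, 0, 0], "gripper": -1}, {"xyz": [-1, 0.5, -0.5], "turn": [0, 0, 0], "gripper": -1}, {"xyz": [-1, 0.5, 0], "turn": [0, 0, 0], "gripper": -1}, {"xyz": [-1, 0, 0], "turn": [0, 0, 0], "gripper": -1}, {"xyz": [-1, 0, 0], "turn": [0, 0, 0], "gripper": -1}, {"xyz": [0, 0, 0], "turn": [0, 0, 0], "gripper": -1}, {"xyz": [0, 0, 0], "turn": [0, 0, 0], "gripper": -1}]}}

```text
time_s: 15.35
position: [0.3546, 0.306, 0.2876]
tool_rot: [[0.009, -1.0, -0.001], [-1.0, -0.009, -0.001], [0.001, 0.001, -1.0]]
ft_force: [0.4, -0.0, 0.4]
grip_width: 0.0001
```

```bash
python3 - <<'E'
from h import *
f=np.load("top0.npz")
i=cams.camera_info("top");E=i["extrinsics"];v,u=np.mgrid[:384,:512]
def P3(d):return np.stack([(u-i["cx"])/i["fx"]*d,(v-i["cy"])/i["fy"]*d,d],-1)@E[:3,:3].T+E[:3,3]
im,d=cams.get_image("top")
for q,dd,nm in((f["im"],P3(f["d"]),"before"),(im,P3(d),"after")):
    w=(mask(q,(0,0,140),(180,60,255))>0)&(abs(dd[...,2]-.064)<.006)&(dd[...,1]<.03)&(dd[...,1]>-.12)&(abs(dd[...,0]-.52)<.12)
    g=dd[w];s=np.linalg.lstsq(np.c_[2*g[:,:2],np.ones(len(g))],(g[:,:2]**2).sum(1),rcond=None)[0];print(nm,"bowl rim centre",s[:2],len(g))
P=P3(d);m=(mask(im,(10,100,50),(32,255,255))>0)&(P[...,2]<.1)&(P[...,1]<.008)&(P[...,1]>-.09)&(abs(P[...,0]-.525)<.06)
print("cheese",m.sum(),P[m].mean(0),np.percentile(P[m][:,2],[0,50,100]))
cv2.imwrite("pics/end2.png",cv2.resize(im[140:260,130:420],None,fx=2.7,fy=2.7)[:,:,::-1])
E
```

```text
before bowl rim centre [ 0.52942793 -0.02563498] 86
after bowl rim centre [ 0.52923049 -0.02552058] 93
cheese 387 [ 0.52088401 -0.04101095  0.05245669] [0.03362214 0.05295366 0.06763995]
```

```bash
python3 -c "
from rig import order;print(order.close_job())"
```

```text
the job is handed in; nothing more can be done
None
```

The cheese is in the scrap bowl and the job is handed in, at about 15.4 s of the 62 s allowed. No verdict was reported.

- **How it went:** I pushed the cheese back with closed fingertips and pressed it on the sprung bar at about 9–13 N (felt; one reading was 13.2 N). I then slid it right into the mouth. There it yawed about 8°, because the fingers were pressing past the end of the bar. I backed off and squared it by pressing on its trailing half, then pushed it off the edge from its left end with about 4–5 N.
- **Final checks:** The cheese is about 17 mm from the bowl's axis, and its visible surface is 34–68 mm above the worktop. That puts its centre under the 65 mm limit, but I didn't measure the centre directly. The bowl rim centre moved less than 1 mm, and the arm stands clear of everything.
- **Not confirmed:**
  - The last picture could not be viewed because the 12-picture limit was reached, so the end state rests on its colour and depth numbers.
  - An earlier check from the top camera found no cheese because the arm hid it.
  - The garlic looked unmoved in the picture before that; I did not check the lemon again, but the arm only passed well above it.

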